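# Build up the bayonet filter column

## Task

Build up the air-filter column on the foot that is screwed to the bench. First drop the filter stage onto the foot and turn it clockwise until its bayonet is fully home, then fit the head on top of the stage in the same way, so that everything is seated and all the flat sides line up. Leave the jar, the tape roll, the wood block and the tin where they are.

Things in the scene. Friction and masses are not known exactly. Their poses are not given: they have to be found in the camera images.
- foot: Foot of the column, fixed to the bench: dark round flange (diameter 104, 9 high), bright-metal body 78 long (x) by 54 wide (y) with flat long sides (24 long) and round ends, up to a shoulder 50 above the bench, and a bayonet crown on it. Brass pipe stub to +x at height 28, out to 59 from the axis. Origin: centre of its underside; z up, x along its long way.
- foot_crown (a point): Top centre of the foot's bayonet crown, 66 above the bench: a spigot of diameter 41 that stands 16 above the shoulder, its top 3 chamfered, with two lugs pointing to the foot's +x and -x, 20 wide, 5.5 thick (7.5 to 13 above the shoulder), tips 25 from the axis.
- foot_seat (a point): Centre of the foot's shoulder, 50 above the bench; the stage's origin comes here when seated. The lugs pass the collar's slots only while the upper part's x axis is turned 75 degrees counterclockwise (seen from above) from the lower part's x axis (half a turn makes no difference). Play 1.5 mm sideways, 6 degrees in turning.
- filter_stage: Loose filter stage, the taller part, with a crown on top; stands upright, 0.25 to 0.5 kg. Dark-metal collar 88 (x) by 64 (y), z 0 to 22; bright-metal body 78 by 54, z 22 to 80, flats at y = +27 and -27 (24 long, to grip across), ribbed round ends; crown like the foot's, z 80 to 96, lugs along x. Origin: centre of its underside, z up.
- stage_collar (a point): Centre of the underside of the stage's collar (the stage's origin). Hollow female bayonet, the same in the head. Lowered over a crown it sinks 16 until it rests on the shoulder, then turns 75 degrees clockwise to a solid stop, where the x axes of both parts are in line; 2 mm axial play, light friction, no spring or catch: it stays where it is left.
- stage_seat (a point): Centre of the stage's upper shoulder, 80 above its origin: the head's origin comes here when seated. Axes as the stage's. Same bayonet: head enters 75 degrees counterclockwise of the stage and turns clockwise home.
- head: Loose head, the shorter part with a grip bar on top, standing upright on its collar, 0.17 to 0.35 kg. Dark-metal collar the same as the stage's (88 by 64, z 0 to 22, female bayonet below), bright-metal deck 78 by 54, z 22 to 36, then an upright grip bar 66 long (x), 24 wide (y), z 36 to 76. Origin at the centre of its underside, z up.
- head_grip (a point): Middle of the head's grip bar, 62 above its origin; axes as the head's.
- glass_jar: Small glass jar of small parts with a cream lid, 67 across, 92 high, at the right; origin at the centre of its underside. To be left alone.
- tape_roll: Roll of black tape lying flat, 102 across, 24 high, near the bench's front edge; origin at the centre of its underside. To be left alone.
- wood_block: Wood block, 60 by 120 by 34 high, near the bench's front edge; origin at the centre of its underside. To be left alone.
- tin: Open tin, 75 across, 94 high, further back at the right; origin at the centre of its underside. To be left alone.
Things that resemble listed ones, but are neither listed nor needed, are in the scene too. Leave any purple look-alike of the head alone.

How it is judged:
By the outcome, as a careful person would: the job done as asked, in the order asked, and still so for the second after the job is handed in, with the robot touching nothing.
It also fails if it takes over 72 s, if anything falls off the work surface, if the arm or the gripper's body presses on something with over 40 N, if the wrist force passes 120 N, or if a joint passes its speed limit or range.

## Robot

A 7-joint arm with a two-finger parallel gripper is mounted at the origin on a cart in front of the work surface, level with it; the furniture and walls round the work are solid. World frame = base frame: x ahead of the robot, y to its left, z up, the work surface at z = 0. Lengths are in m, angles in rad, forces in N, time in s.
With the tool pointing down it reaches from about 0.4 to 0.9 m from the base axis. Payload 5.5 kg.
Tool frame: the origin (TCP) lies midway between the tips of the shut fingers; the grasp point (between the pads) lies 19 mm behind it (manip.hold_point_z is the z of the grasp point in the tool frame, in m); z points along the fingers, y is the line along which they close (so a half turn about z gives the same grasp; the last joint's range is limited). The gripper opens to 85 mm and grips with 20 to 120 N. Pads are 22 mm wide; open, the fingers measure 114 mm over their backs; the gripper's body (76 mm by 85 mm) begins 54 mm behind the grasp point. The pads swing forward as they close: fully open they stand 13 mm farther back than shut.
Start: joints at [-1.064, 0.501, -0.427, 1.55, 0.221, 1.138, -0.21], TCP at [0.157, 0.631, 0.231] pointing down, gripper open.
Joint ranges: [-2.88, 2.88], [-0.31, 2.03], [-1.54, 1.56], [0.2, 2.42], [-1.41, 4.55], [0.19, 2.02], [-2.57, 2.57]. Speed limits (rad/s): [2.57, 2.57, 3.14, 3.14, 3.14, 3.14, 3.14].

## Interface

Orientations are given as a rotation vector (axis times angle).
In Python, from cell import manip gives the robot as it stands.
- The arm moves only by the tool step_arm, never from a script. Its argument "steps" is a list that holds one entry, the list of rows, each a list of 4 numbers: the shift along the world's x, y, z in cm, then the turn about the world's z in rad. In form: [[[dx, dy, dz, spin], ...]]. A call has 1 to 10 rows; each row is the pose to reach, as a shift and turn from the pose commanded when the call began; what a row does not reach only later rows make up. A row lasts 1/12 s, in which the tool goes at most 41.7 mm and 7.16 degrees, less where a joint would pass 70% of its speed; a pose out of reach is approached as far as the arm can. A call with a gripper value outside its range is refused whole. "jaw" is the closure, from 0 (fully open) to 1 (shut), set as the call begins (left out, the last holds). The fingers move at their own pace and stop on an object; the grip force is fixed at half the most. Time passes only in rows, so rows that repeat a pose let the fingers close. It gives the time, the measured TCP pose, the force, the opening and the grip force at its end, in the units of the state.
- manip.get_obs(): the state, without advancing time (a new reading comes with each control period).
- manip.grab_frame(name): name is "scene" or "top" or "wrist"; returns a dict with "image" (480x640x3 uint8, blue, green, red), "vfov" (degrees; the focal length in pixels is half the picture's height over the tangent of half this angle, whatever the lens; pixels are square), "cx", "cy" (the principal point, pixels), "R" (3x3) and "t" (3): a world point X has camera coordinates R X + t. Camera axes: x right, y down, z forward; pixel columns grow to the right and rows downward; lengths in m; the calibration is good to about 2 mm. A picture is of the moment at which its call begins. There is no depth.
- manip.job_done(): hands the job in; it is judged then, once.
Trained networks look in the newest picture that a camera, given by its name, has taken for a name from the list of things; names that differ only in an ending like _2 or _b are one class to them, and where a whole thing is asked for, a point or a joint stands for the part that bears it (a point fixed in the world has none). Each returns a list of dicts, best first, with "confidence" (0 to 1); they miss things now and then, are a little off and sometimes report something else, mostly with a low value. They report only what shows in the picture. A call takes as long as a camera call. They do not tell look-alikes from the thing itself.
- manip.recognise(camera, thing): "rect" ([left, top, right, bottom] as shares, 0 to 1, of the picture: columns of its width, rows of its height, round what is visible of it).
- manip.landmark_of(camera, thing): "point" ([row, column] as shares, 0 to 1, of the picture: columns of its width, rows of its height: a listed point, or the origin of a listed thing).
The state is a dict: "clock": time; "qpos": joint angles; "joint_vel": joint speeds; "joint_efforts": joint torques, N m; "ee_pos": TCP position; "eef_rot": TCP orientation; "contact_force": force on the tool from outside, world axes, zero at the start; "moment": the same for the moment, N m; "width": finger opening in m; "finger_force": force on a finger pad.
Only numpy, scipy, OpenCV 4.12 (cv2) and the standard library are available. Lean on these libraries where they do the work, as an engineer would, in place of code of your own. Each camera call takes 0.05 s, during which the arm holds its last target. There are 200 camera calls.

## Working session

There is one attempt and no reset: what is moved stays moved. The work goes in short steps, Python scripts to look and compute and a tool call to move; the robot and the scene stay as the last step left them, time stands still between calls to the robot, and variables do not carry over. Pictures are saved under pics/ and viewed, at most 11 in all, crops included, and the job is handed in when it is done.

Besides the shell and the picture viewer there is one more tool, called after "Call:" as name([rows], argument=value, ...), one row to a line, values as JSON. step_arm: Moves the arm, as the interface text tells. Its arguments: {"type":"object","properties":{"steps":{"type":"array","items":{"type":"array","items":{"type":"array","items":{"type":"number"}}}},"jaw":{"type":"number"}},"required":["steps"]}

```bash
mkdir -p pics; cat > h.py <<'E'
from cell import manip
import numpy as np, cv2
def ray(f,row,col):
    H,W=f["image"].shape[:2]; fl=H/2/np.tan(np.radians(f["vfov"])/2)
    R=np.array(f["R"]);t=np.array(f["t"])
    d=R.T@np.array([(col*W-f["cx"])/fl,(row*H-f["cy"])/fl,1]); return -R.T@t,d
def at_z(f,row,col,z):
    o,d=ray(f,row,col); return o+d*(z-o[2])/d[2]
def proj(f,X):
    H=f["image"].shape[0]; fl=H/2/np.tan(np.radians(f["vfov"])/2)
    c=np.array(f["R"])@X+np.array(f["t"]); return np.array([f["cx"]+fl*c[0]/c[2],f["cy"]+fl*c[1]/c[2]])
E
python3 - <<'E'
from h import *
zs=dict(foot_crown=.066,foot_seat=.05,filter_stage=0,stage_seat=.08,head=0,head_grip=.062)
fs=[]
for c in ("scene","top"):
    f=manip.grab_frame(c); fs.append(f["image"]); print(c,f["vfov"],np.round(-np.array(f["R"]).T@np.array(f["t"]),3))
    for k,z in zs.items():
        for r in manip.landmark_of(c,k)[:3]:
            p=r["point"]; print(k,round(r["confidence"],2),np.round([p[1]*640,p[0]*480]),np.round(at_z(f,*p,z),3))
    cv2.imwrite(f"pics/{c}0.png",f["image"])
o=manip.get_obs(); print(o["clock"],o["ee_pos"],o["eef_rot"],manip.hold_point_z)
E
```

```text
scene 45.00315976999586 [-0.212 -0.644  0.963]
foot_crown 0.59 [312. 223.] [ 0.54  -0.008  0.066]
foot_seat 0.69 [311. 226.] [ 0.546 -0.001  0.05 ]
filter_stage 0.56 [228. 218.] [ 0.478  0.21  -0.   ]
stage_seat 0.84 [222. 186.] [0.493 0.237 0.08 ]
head 0.83 [360. 295.] [ 0.485 -0.191  0.   ]
head 0.71 [356. 356.] [ 0.351 -0.28   0.   ]
head_grip 0.85 [364. 283.] [ 0.471 -0.208  0.062]
head_grip 0.69 [356. 337.] [ 0.349 -0.277  0.062]
top 44.46383331369117 [ 0.23  -0.095  1.682]
foot_crown 0.69 [278. 225.] [0.539 0.002 0.066]
foot_crown 0.3 [207. 247.] [0.478 0.198 0.066]
foot_seat 0.68 [278. 224.] [0.544 0.002 0.05 ]
filter_stage 0.61 [203. 248.] [0.486 0.222 0.   ]
stage_seat 0.76 [197. 242.] [0.491 0.223 0.08 ]
stage_seat 0.65 [351. 247.] [ 0.47  -0.202  0.08 ]
head 0.75 [353. 252.] [ 0.467 -0.21   0.   ]
head 0.58 [378. 292.] [ 0.352 -0.279  0.   ]
head_grip 0.74 [381. 291.] [ 0.349 -0.281  0.062]
head_grip 0.66 [351. 245.] [ 0.479 -0.201  0.062]
0.7 [0.15683032 0.63079949 0.23133951] [-3.81865133e-01 -3.11826143e+00 -9.04670422e-05] -0.0187
```

View pics/scene0.png

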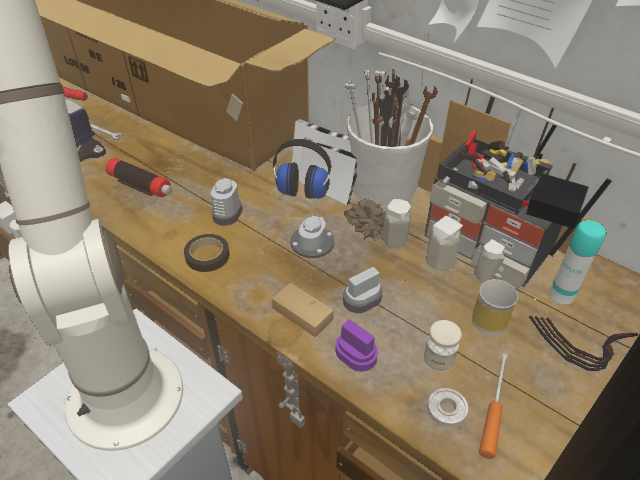

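View pics/top0.png

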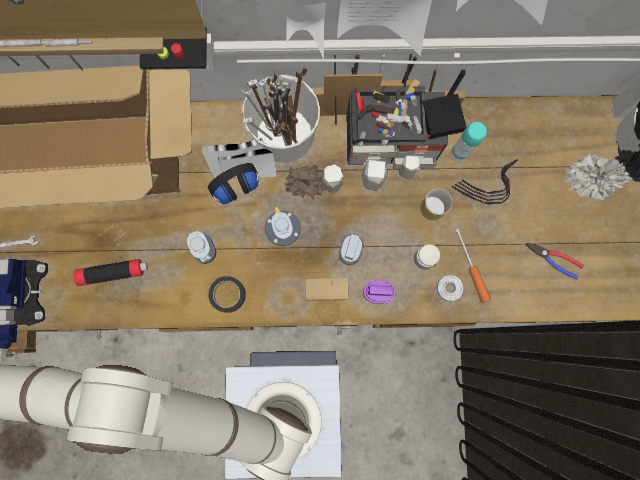

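The scene shows the stage at about (222,200), the foot at (312,235), the head at (362,290) and the purple decoy at (356,345). The top view agrees: stage (200,246), foot (282,226), head (351,248). I'll move the wrist camera over the stage.

Call:
step_arm([
  [[3,-4,1,0],[6,-7,2,0],[9,-10,3,0],[12,-13,4,0],[14,-16,5,0],[16,-19,5,0],[18,-22,5,0],[20,-25,5,0],[22,-28,5,0],[24,-31,5,0]],
], jaw=0)

```text
clock: 1.53
ee_pos: [0.3977, 0.3191, 0.2818]
eef_rot: [0.382, 3.118, 0.001]
contact_force: [0.7, 0.1, 0.3]
width: 0.0855
finger_force: 0.0
```

Call:
step_arm([
  [[1.5,-3,0,0],[3,-6,0,0],[4,-8,0,0],[4,-8,0,0]],
])

```text
clock: 1.87
ee_pos: [0.4397, 0.2349, 0.2814]
eef_rot: [0.395, 3.115, -0.003]
contact_force: [0.8, -0.4, -0.2]
width: 0.0852
finger_force: 0.0
```

```bash
python3 - <<'E'
from h import *
f=manip.grab_frame("wrist"); cv2.imwrite("pics/w1.png",f["image"]); np.save("w1.npy",f,allow_pickle=True)
print(np.round(-np.array(f["R"]).T@np.array(f["t"]),3))
for k,z in dict(foot_crown=.066,filter_stage=0,stage_seat=.08).items():
    for r in manip.landmark_of("wrist",k)[:3]:
        p=r["point"]; print(k,round(r["confidence"],2),np.round([p[1]*640,p[0]*480]),np.round(at_z(f,*p,z),4))
o=manip.get_obs(); print(o["clock"],o["ee_pos"],o["eef_rot"],o["contact_force"])
E
```

```text
[0.37  0.253 0.425]
foot_crown 0.77 [107. 363.] [ 0.5423 -0.0072  0.066 ]
filter_stage 0.56 [322. 234.] [0.4856 0.2245 0.    ]
stage_seat 0.9 [319. 258.] [0.484  0.2213 0.08  ]
stage_seat 0.68 [136. 328.] [0.5085 0.0425 0.08  ]
2.0667 [0.43626558 0.24207384 0.28147582] [-3.79349933e-01 -3.11845477e+00 -1.25196782e-03] [-0.91057092  0.50992343 -0.31385585]
```

View pics/w1.png

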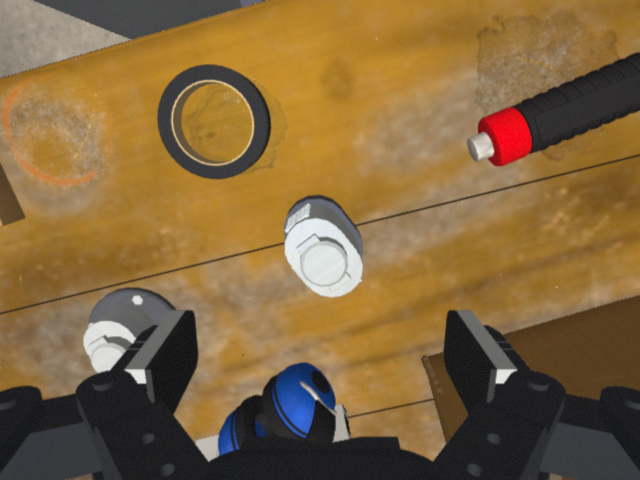

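The wrist view shows the stage's top at about (323,258), its long side running from upper left to lower right. The foot is partly visible at (110,350). Next I'll get the stage's yaw from its stadium-shaped shoulder.

```bash
cat >> h.py <<'E'
def rect_patch(f,c,z,half=.07,ppm=4000):
    n=int(2*half*ppm); g=np.linspace(-half,half,n)
    src=np.float32([proj(f,np.array([c[0]+a,c[1]+b,z])) for a,b in((-half,-half),(half,-half),(half,half),(-half,half))])
    H=cv2.getPerspectiveTransform(src,np.float32([[0,0],[n,0],[n,n],[0,n]]))
    return cv2.warpPerspective(f["image"],H,(n,n))   # col=+x,row=+y
def yawfit(f,c,z,thr,half=.07,ppm=4000,name=None):
    im=rect_patch(f,c,z,half,ppm); hsv=cv2.cvtColor(im,cv2.COLOR_BGR2HSV)
    m=((hsv[...,2]>thr)&(hsv[...,1]<50)).astype(np.uint8)
    m=cv2.morphologyEx(m,cv2.MORPH_OPEN,np.ones((9,9)))
    _,lab,st,cen=cv2.connectedComponentsWithStats(m)
    i=1+np.argmax(st[1:,4]); cs,_=cv2.findContours((lab==i).astype(np.uint8),cv2.RETR_EXTERNAL,cv2.CHAIN_APPROX_NONE)
    h=cv2.convexHull(max(cs,key=len)); M=cv2.moments(h)
    yaw=.5*np.arctan2(2*M["mu11"],M["mu20"]-M["mu02"])
    ce=np.array([M["m10"],M["m01"]])/M["m00"]/ppm-half+np.array(c[:2])
    r=cv2.minAreaRect(h); cv2.polylines(im,[h],True,(0,0,255),1)
    if name: cv2.imwrite(name,im)
    return ce.round(4),round(float(np.degrees(yaw)),1),np.round(np.array(r[1])/ppm*1000,1),round(r[2],1)
E
python3 - <<'E'
from h import *
f=np.load("w1.npy",allow_pickle=True).item()
for t in(170,190,205,215): print(t,yawfit(f,(.484,.221),.08,t,name=f"pics/r{t}.png"))
cv2.imwrite("pics/r.png",np.hstack([cv2.resize(cv2.imread(f"pics/r{t}.png"),(390,390)) for t in(190,205)]))
E
```

```text
170 (array([0.4821, 0.2243]), 18.6, array([85.1, 55. ]), 23.9)
190 (array([0.4857, 0.2249]), 23.9, array([76.9, 54.2]), 24.2)
205 (array([0.4857, 0.225 ]), 23.6, array([76.5, 53.6]), 24.3)
215 (array([0.4856, 0.2249]), 23.6, array([76., 53.]), 23.7)
```

View pics/r.png

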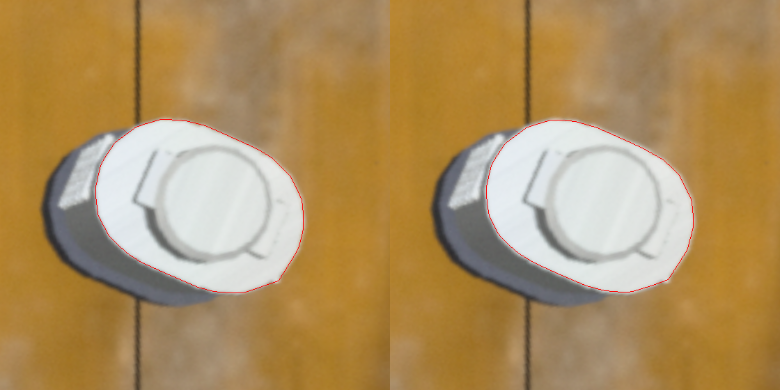

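The fit is clean: stage at (0.4857, 0.2249), yaw 24°. I'll align across the flats and go down.

Call:
step_arm([
  [[1,-0.5,0,0.12],[2,-1,-2,0.24],[3,-1.3,-4,0.36],[4,-1.6,-6,0.48],[4.9,-1.6,-8,0.6],[4.9,-1.6,-10,0.66],[4.9,-1.6,-11,0.66],[4.9,-1.6,-11,0.66]],
])

```text
clock: 2.73
ee_pos: [0.4834, 0.2254, 0.1688]
eef_rot: [0.648, -3.069, 0.0]
contact_force: [-1.4, 0.6, -0.2]
width: 0.0858
finger_force: 0.0
```

```bash
python3 - <<'E'
from h import *
f=manip.grab_frame("wrist"); cv2.imwrite("pics/w2.png",f["image"])
for k,z in dict(foot_crown=.066,stage_seat=.08).items():
    for r in manip.landmark_of("wrist",k)[:2]:
        p=r["point"]; print(k,round(r["confidence"],2),np.round(at_z(f,*p,z),4))
for t in(190,205): print(t,yawfit(f,(.4857,.225),.08,t,name=f"pics/s{t}.png"))
o=manip.get_obs(); print(o["clock"],o["ee_pos"],o["eef_rot"],np.round(o["qpos"],2))
R=cv2.Rodrigues(np.array(o["eef_rot"]))[0]; print(np.degrees(np.arctan2(R[1,1],R[0,1])))
E
```

```text
stage_seat 0.73 [0.4868 0.2234 0.08  ]
190 (array([0.4856, 0.225 ]), 23.4, array([76.8, 53.9]), 23.7)
205 (array([0.4854, 0.2248]), 23.2, array([75.8, 53.3]), 23.2)
2.8833 [0.48600187 0.22599958 0.17232386] [-6.48911960e-01  3.07255455e+00  9.57367144e-04] [-0.26  0.35 -0.27  1.9   0.12  0.91  1.4 ]
113.85082856431637
```

Joint 7 would run out of range at the bayonet entry angle, so I'll use the grasp half a turn round.

Call:
step_arm([
  [[0,0,0,-0.12],[0,0,0,-0.24],[0,0,0,-0.36],[0,0,0,-0.48],[0,0,0,-0.6],[0,0,0,-0.72],[0,0,0,-0.84],[0,0,0,-0.96],[0,0,0,-1.08],[0,0,0,-1.2]],
])

```text
clock: 3.72
ee_pos: [0.4866, 0.2258, 0.1733]
eef_rot: [1.208, 2.898, 0.004]
contact_force: [-1.0, -0.1, -1.1]
width: 0.0856
finger_force: 0.0
```

Call:
step_arm([
  [[0,0,0,-0.12],[0,0,0,-0.24],[0,0,0,-0.36],[0,0,0,-0.48],[0,0,0,-0.6],[0,0,0,-0.72],[0,0,0,-0.84],[0,0,0,-0.96],[0,0,0,-1.08],[0,0,0,-1.2]],
])

```text
clock: 4.55
ee_pos: [0.4865, 0.226, 0.1732]
eef_rot: [-2.634, -1.711, -0.005]
contact_force: [0.3, 0.3, -0.1]
width: 0.0854
finger_force: 0.0
```

Call:
step_arm([
  [[0,0,0,-0.12],[0,0,0,-0.24],[0,0,0,-0.36],[0,0,0,-0.48],[0,0,0,-0.6],[0,0,0,-0.72],[0,0,0,-0.74],[0,0,0,-0.74]],
])

```text
clock: 5.22
ee_pos: [0.4863, 0.2258, 0.1726]
eef_rot: [-3.071, -0.655, -0.004]
contact_force: [0.4, 0.2, 0.1]
width: 0.0857
finger_force: 0.0
```

```bash
python3 - <<'E'
from h import *
f=manip.grab_frame("wrist"); cv2.imwrite("pics/w3.png",f["image"]); np.save("w3.npy",f,allow_pickle=True)
print(np.round(-np.array(f["R"]).T@np.array(f["t"]),3))
for k,z in dict(foot_crown=.066,stage_seat=.08).items():
    for r in manip.landmark_of("wrist",k)[:2]:
        p=r["point"]; print(k,round(r["confidence"],2),np.round(p,2),np.round(at_z(f,*p,z),4))
print(yawfit(f,(.4857,.225),.08,200))
o=manip.get_obs(); print(o["clock"],o["ee_pos"],np.round(o["qpos"],2))
R=cv2.Rodrigues(np.array(o["eef_rot"]))[0]; print(np.degrees(np.arctan2(R[1,1],R[0,1])))
E
```

```text
[0.551 0.254 0.316]
stage_seat 0.79 [0.51 0.5 ] [0.4844 0.2248 0.08  ]
(array([0.4853, 0.2248]), 23.4, array([76.6, 53.9]), 23.7)
5.3667 [0.48603363 0.22527215 0.17192192] [-0.75  0.35  0.32  1.92 -0.14  0.9  -1.51]
-65.90003500324137
```

View pics/w3.png

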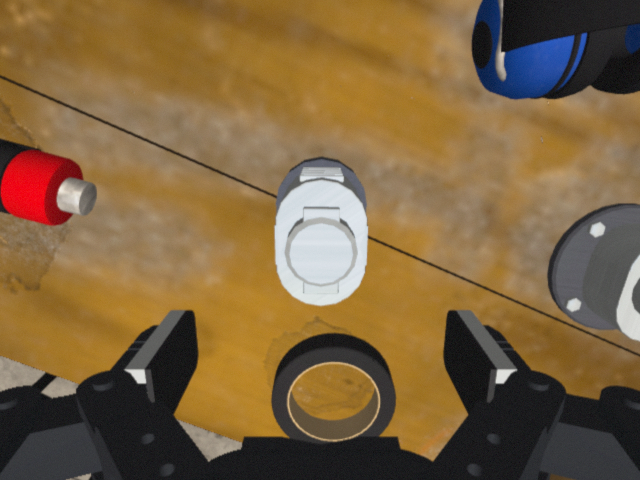

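The stage is centred at (320,240) between the fingers. I'll take a quick side look at the foot before gripping.

Call:
step_arm([
  [[0,-3,2,0],[0,-7,5,0],[0,-11,8,0],[-1,-15,8,0],[-2,-19,8,0],[-2,-20,8,0],[-2,-20,8,0],[-2,-20,8,0]],
])

```text
clock: 6.03
ee_pos: [0.4659, 0.0235, 0.2519]
eef_rot: [-3.073, -0.648, -0.002]
contact_force: [-0.1, 0.8, -0.1]
width: 0.0852
finger_force: 0.0
```

```bash
python3 - <<'E'
from h import *
f=manip.grab_frame("wrist"); cv2.imwrite("pics/w4.png",f["image"]); np.save("w4.npy",f,allow_pickle=True)
c=(.542,0.)
for k,z in dict(foot_crown=.066,foot_seat=.05).items():
    for r in manip.landmark_of("wrist",k)[:2]:
        p=r["point"]; print(k,round(r["confidence"],2),np.round(p,2),np.round(at_z(f,*p,z),4))
for t in(170,190,205,215): print(t,yawfit(f,c,.05,t,name=f"pics/f{t}.png"))
cv2.imwrite("pics/f.png",np.hstack([cv2.resize(cv2.imread(f"pics/f{t}.png"),(390,390)) for t in(190,205)]))
E
```

```text
foot_crown 0.59 [0.29 0.62] [ 0.5406 -0.0058  0.066 ]
foot_seat 0.92 [0.28 0.61] [ 0.5409 -0.0053  0.05  ]
170 (array([ 0.5423, -0.0058]), 16.8, array([77.1, 54.6]), 17.6)
190 (array([ 0.5424, -0.0057]), 16.7, array([76.9, 54.2]), 17.3)
205 (array([ 0.5424, -0.0057]), 16.7, array([76.7, 53.9]), 17.3)
215 (array([ 0.5424, -0.0057]), 16.7, array([76.6, 53.6]), 17.4)
```

View pics/f.png

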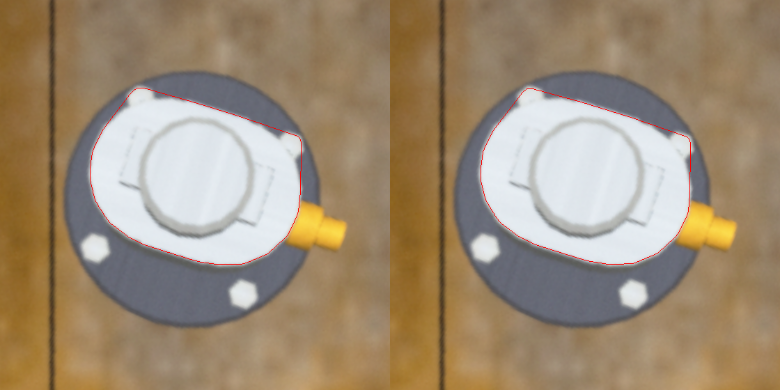

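The bolts (about 140,97 and 290,145) merge with the body outline, so I'll refit with a larger opening.

```bash
sed -i 's/MORPH_OPEN,np.ones((9,9)))/MORPH_OPEN,cv2.getStructuringElement(cv2.MORPH_ELLIPSE,(k,k)))/; s/ppm=4000,name=None/ppm=4000,name=None,k=9/' h.py; python3 - <<'E'
from h import *
f=np.load("w4.npy",allow_pickle=True).item()
for k in(61,101,141): print(k,yawfit(f,(.542,0),.05,205,k=k))
# check with flange circle at z=.009
im=rect_patch(f,(.542,-.005),.009); hsv=cv2.cvtColor(im,cv2.COLOR_BGR2HSV)
m=(hsv[...,1]<90).astype(np.uint8); m=cv2.morphologyEx(m,cv2.MORPH_OPEN,np.ones((15,15)))
c,_=cv2.findContours(m,0,1); h=cv2.convexHull(max(c,key=cv2.contourArea)); (x,y),r=cv2.minEnclosingCircle(h); print(x/4000-.07+.542,y/4000-.07-.005,r/4)
E
```

```text
61 (array([ 0.5425, -0.0077]), 32.3, array([36.7, 36.7]), 52.4)
101 (array([ 0.5425, -0.0077]), -26.9, array([36.8, 36.2]), 90.0)
141 (array([ 0.5425, -0.0077]), -30.2, array([36.1, 36.4]), 45.0)
0.544 -0.00979404449462892 79.36865234375
```

Call:
step_arm([
  [[0,4,0,0],[0,8,0,0],[0,12,-2,0],[1,16,-5,0],[2,20,-7,0],[2,20,-8,0],[2,20,-12,0],[2,20,-15,0],[2,20,-15,0]],
])

```text
clock: 6.93
ee_pos: [0.4805, 0.225, 0.0949]
eef_rot: [3.069, 0.658, -0.018]
contact_force: [-1.1, 0.6, -0.4]
width: 0.0856
finger_force: 0.0
```

Call:
step_arm([
  [[0,0,-2.5,0],[0,0,-5,0],[0,0,-6.3,0],[0,0,-6.3,0],[0,0,-6.3,0]],
])

```text
clock: 7.35
ee_pos: [0.4859, 0.2255, 0.0389]
eef_rot: [-3.073, -0.653, 0.001]
contact_force: [0.5, -0.0, 1.0]
width: 0.0854
finger_force: 0.0
```

Call:
step_arm([
  [[0,0,0,0],[0,0,0,0],[0,0,0,0],[0,0,0,0],[0,0,0,0],[0,0,0,0],[0,0,0,0],[0,0,0,0]],
], jaw=1)

```text
clock: 8.02
ee_pos: [0.487, 0.2257, 0.04]
eef_rot: [-3.072, -0.652, -0.004]
contact_force: [-1.3, 0.2, 6.8]
width: 0.0533
finger_force: 63.4
```

```bash
python3 - <<'E'
from h import *
f=np.load("w4.npy",allow_pickle=True).item()
print("crown top",yawfit(f,(.542,-.005),.066,205,k=101))
im=rect_patch(f,(.542,-.005),.05); hsv=cv2.cvtColor(im,cv2.COLOR_BGR2HSV)
m=((hsv[...,2]>205)&(hsv[...,1]<50)).astype(np.uint8)
m=cv2.morphologyEx(m,cv2.MORPH_OPEN,np.ones((5,5)))
c,_=cv2.findContours(m,0,1); mm=np.zeros_like(m); cv2.drawContours(mm,[max(c,key=cv2.contourArea)],-1,1,-1)
for k in(81,121,161):
    o=cv2.morphologyEx(mm,cv2.MORPH_OPEN,cv2.getStructuringElement(2,(k,k)))
    c,_=cv2.findContours(o,0,1); h=cv2.convexHull(max(c,key=cv2.contourArea)); r=cv2.minAreaRect(h);M=cv2.moments(h)
    print(k,np.array([M["m10"],M["m01"]])/M["m00"]/4000-.07+[.542,-.005],np.degrees(.5*np.arctan2(2*M["mu11"],M["mu20"]-M["mu02"])),np.array(r[0])/4000-.07+[.542,-.005],np.array(r[1])/4,r[2])
E
```

```text
crown top (array([ 0.542 , -0.0049]), 19.6, array([34.8, 34.8]), 90.0)
81 [ 0.54207417 -0.00489548] 17.298546798726694 [ 0.54214956 -0.00482777] [76.474823   53.73939514] 17.52556800842285
121 [ 0.54205004 -0.00484344] 17.344899209895473 [ 0.54210009 -0.00482028] [76.38822937 53.6149292 ] 17.35402488708496
161 [ 0.54204101 -0.00484658] 17.324367454844936 [ 0.54209786 -0.00481317] [76.20925903 53.62984467] 17.35402488708496
```

Call:
step_arm([
  [[0,0,1,0],[0,0,3,0],[0,0,6,0],[0,0,9,0],[0,0,11,0],[0,0,12,0],[0,0,12,0]],
])

```text
clock: 8.6
ee_pos: [0.4872, 0.2255, 0.161]
eef_rot: [-3.072, -0.651, -0.007]
contact_force: [0.2, 1.1, -4.5]
width: 0.0532
finger_force: 64.3
```

Foot: (0.5420, −0.0049), yaw 17.3°. Entry yaw is therefore 92.3°, which is a +1.19 rad turn from here.

Call:
step_arm([
  [[0.3,-1.5,0,0.1],[0.9,-4,0,0.22],[1.5,-6.5,0,0.34],[2.2,-9,0,0.46],[2.9,-11.5,0,0.58],[3.5,-14,0,0.7],[4.1,-16.5,0,0.82],[4.7,-19,0,0.94],[5.2,-21,0,1.06],[5.6,-23,0,1.16]],
])

```text
clock: 9.43
ee_pos: [0.5405, -0.0068, 0.1563]
eef_rot: [-2.206, -2.233, 0.004]
contact_force: [-0.3, 0.4, -4.3]
width: 0.0533
finger_force: 64.6
```

Call:
step_arm([
  [[0,0,0,0.03],[0,0,-1,0.03],[0,0,-2,0.03],[0,0,-3,0.03],[0,0,-4,0.03],[0,0,-4,0.03],[0,0,-4,0.03]],
])

```text
clock: 10.02
ee_pos: [0.5407, -0.0045, 0.1169]
eef_rot: [-2.177, -2.262, 0.003]
contact_force: [0.1, 0.1, -3.7]
width: 0.0534
finger_force: 64.3
```

```bash
python3 - <<'E'
from h import *
f=manip.grab_frame("wrist"); cv2.imwrite("pics/w5.png",f["image"])
print("stage in hand",yawfit(f,(.542,-.005),.1583-.04-.0383+.08,205,half=.08,name="pics/h5.png",k=41))
o=manip.get_obs(); print(o["clock"],o["ee_pos"],np.round(o["qpos"],2))
R=cv2.Rodrigues(np.array(o["eef_rot"]))[0]; print(np.degrees(np.arctan2(R[1,1],R[0,1])))
cv2.imwrite("pics/v5.png",np.hstack([f["image"],np.zeros((480,10,3),np.uint8),cv2.resize(cv2.imread("pics/h5.png"),(480,480))])[:,::1])
i=cv2.imread("pics/v5.png"); cv2.imwrite("pics/v5.png",cv2.resize(i,None,fx=.7,fy=.7))
E
```

```text
stage in hand (array([0.5398, 0.0175]), 2.2, array([50.1, 27.5]), 2.1)
10.0667 [ 0.54155159 -0.00464399  0.11774639] [-0.16  0.42  0.15  1.93 -0.09  0.79  0.07]
2.168407681772754
```

View pics/v5.png

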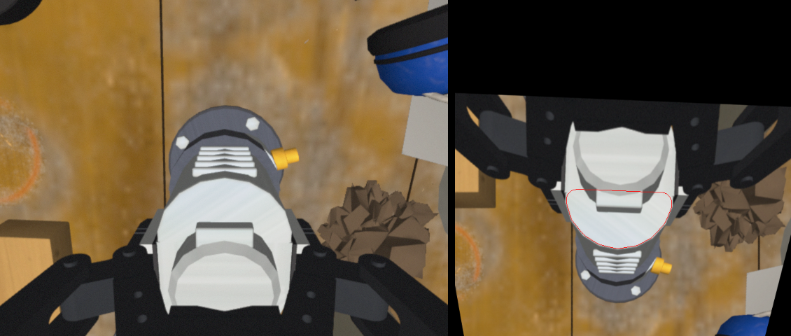

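The collar hangs over the crown, aligned to about 1 mm, with yaw at 92°. I'll lower it gently.

Call:
step_arm([
  [[0.05,0,-0.5,0],[0.05,0,-1,0],[0.05,0,-1.4,0],[0.05,0,-1.7,0],[0.05,0,-2,0],[0.05,0,-2,0]],
])

```text
clock: 10.57
ee_pos: [0.5421, -0.0047, 0.0977]
eef_rot: [-2.179, -2.262, 0.0]
contact_force: [0.7, 2.2, -5.6]
width: 0.0536
finger_force: 64.5
```

Call:
step_arm([
  [[0,0,-0.3,0],[0,0,-0.5,0],[0,0,-0.7,0],[0,0,-0.9,0],[0,0,-0.9,0],[0,0,-0.9,0]],
])

```text
clock: 11.07
ee_pos: [0.5425, -0.0048, 0.0901]
eef_rot: [-2.179, -2.262, -0.001]
contact_force: [-3.2, 2.6, 4.4]
width: 0.0533
finger_force: 65.1
```

Seated on the shoulder. Now the clockwise turn.

Call:
step_arm([
  [[0,0,0,-0.1],[0,0,0,-0.2],[0,0,0,-0.3],[0,0,0,-0.4],[0,0,0,-0.5],[0,0,0,-0.6],[0,0,0,-0.6]],
])

```text
clock: 11.65
ee_pos: [0.5431, -0.0051, 0.0901]
eef_rot: [2.753, 1.512, 0.002]
contact_force: [-1.4, 1.3, 4.2]
width: 0.0533
finger_force: 65.2
```

Call:
step_arm([
  [[0,0,0,-0.1],[0,0,0,-0.2],[0,0,0,-0.3],[0,0,0,-0.4],[0,0,0,-0.5],[0,0,0,-0.6],[0,0,0,-0.65],[0,0,0,-0.68],[0,0,0,-0.68]],
])

```text
clock: 12.4
ee_pos: [0.543, -0.005, 0.0901]
eef_rot: [-3.099, -0.516, -0.002]
contact_force: [-2.2, 2.9, 5.6]
width: 0.0534
finger_force: 65.5
```

```bash
cat > st.py <<'E'
from h import *
o=manip.get_obs(); print(o["clock"],o["ee_pos"],np.round(o["qpos"],2),o["contact_force"],o["moment"])
R=cv2.Rodrigues(np.array(o["eef_rot"]))[0]; print(np.degrees(np.arctan2(R[1,1],R[0,1])))
E
python3 st.py
```

```text
12.4 [ 0.54297266 -0.0050447   0.09007329] [-0.4   0.5   0.46  1.96 -0.32  0.75 -1.  ] [-2.16210943  2.92309042  5.6487555 ] [ 0.55533309  0.36229577 -0.05732541]
-71.09037464397822
```

Call:
step_arm([
  [[0,0,0,-0.03],[0,0,0,-0.06],[0,0,0,-0.09],[0,0,0,-0.09],[0,0,0,-0.09]],
])

```text
clock: 12.82
ee_pos: [0.5424, -0.0042, 0.0901]
eef_rot: [-3.117, -0.387, 0.0]
contact_force: [-4.6, 3.4, 7.3]
width: 0.0535
finger_force: 65.6
```

```bash
python3 st.py
```

```text
12.8167 [ 0.54238055 -0.00423908  0.09009294] [-0.42  0.51  0.48  1.96 -0.33  0.76 -1.08] [-4.60484935  3.39321954  7.30378614] [0.69691775 0.74848381 1.51894445]
-75.85049954445354
```

The 1.5 N·m moment shows it's against the stop. I'll release, rise and check.

Call:
step_arm([
  [[0,0,0,0],[0,0,0,0],[0,0,0,0],[0,0,0,0],[0,0,0,0]],
], jaw=0)

```text
clock: 13.23
ee_pos: [0.5425, -0.0058, 0.0893]
eef_rot: [3.119, 0.372, 0.0]
contact_force: [0.2, -0.9, 0.5]
width: 0.0857
finger_force: 0.0
```

Call:
step_arm([
  [[0,0,2,0],[0,0,5,0],[0,0,8,0],[0,0,11,0],[0,0,14,0],[0,0,15,0],[0,0,15,0],[0,0,15,0]],
])

```text
clock: 13.9
ee_pos: [0.5424, -0.0051, 0.2392]
eef_rot: [-3.119, -0.373, -0.001]
contact_force: [-0.4, -0.9, -0.9]
width: 0.0855
finger_force: 0.0
```

```bash
python3 - <<'E'
from h import *
f=manip.grab_frame("wrist"); cv2.imwrite("pics/w6.png",f["image"])
for k in(9,41): print(yawfit(f,(.542,-.005),.13,205,name="pics/h6.png",k=k))
f=manip.grab_frame("top")
E
python3 st.py
```

```text
(array([ 0.5408, -0.0051]), 16.3, array([76.5, 53.8]), 17.0)
(array([ 0.5359, -0.0063]), 24.1, array([37.3, 37. ]), 26.6)
14.0 [ 0.54125752 -0.00512013  0.23769313] [-0.51  0.3   0.57  1.84 -0.18  1.05 -1.2 ] [ 6.14729131e-05 -4.86212999e-01  6.00366498e-01] [-0.03257107  0.03410021 -0.00733807]
-76.36712212443892
```

View pics/w6.png

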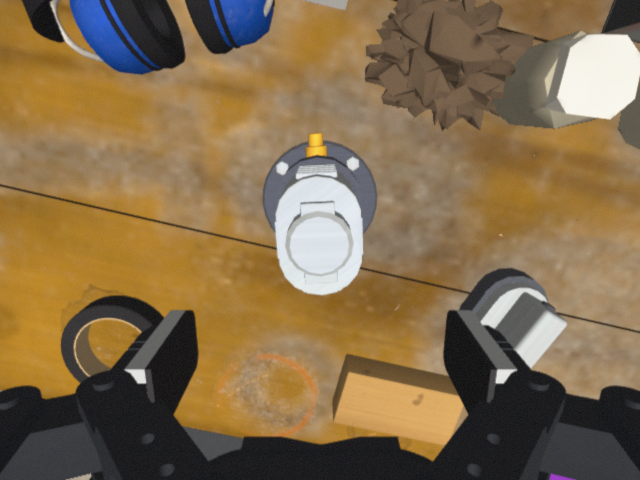

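The stage is seated at the right height with yaw about 16.5–17°, and the pipe, body and lugs line up in the picture. The head shows at lower right, around (515,315). I'll move over it.

Call:
step_arm([
  [[-1,-3,1,0],[-2,-6,2,0],[-4,-9,2,0],[-6,-12,2,0],[-7,-15,2,0],[-8,-18,2,0],[-8,-19,2,0],[-8,-19,2,0],[-8,-19,2,0]],
])

```text
clock: 14.75
ee_pos: [0.4615, -0.1953, 0.2579]
eef_rot: [-3.119, -0.37, 0.004]
contact_force: [-0.4, 0.2, -0.0]
width: 0.0855
finger_force: 0.0
```

```bash
python3 - <<'E'
from h import *
f=manip.grab_frame("wrist"); cv2.imwrite("pics/w7.png",f["image"]); np.save("w7.npy",f,allow_pickle=True)
for k,z in dict(head=0,head_grip=.062).items():
    for r in manip.landmark_of("wrist",k)[:2]:
        p=r["point"]; print(k,round(r["confidence"],2),np.round(p,2),np.round(at_z(f,*p,z),4))
for t in(170,190,205,220):
  print(t,"bar",yawfit(f,(.475,-.203),.076,t,name=f"pics/b{t}.png"))
cv2.imwrite("pics/b.png",np.hstack([cv2.resize(cv2.imread(f"pics/b{t}.png"),(390,390)) for t in(190,220)]))
E
python3 st.py
```

```text
head 0.76 [0.65 0.59] [ 0.3523 -0.2823 -0.    ]
head 0.55 [0.38 0.52] [ 0.4711 -0.2023  0.    ]
head_grip 0.93 [0.4  0.52] [ 0.4757 -0.2018  0.062 ]
head_grip 0.65 [0.71 0.6 ] [ 0.3526 -0.2789  0.062 ]
170 bar (array([ 0.4764, -0.2052]), -18.8, array([31.3, 70.1]), 73.2)
190 bar (array([ 0.4755, -0.205 ]), -19.5, array([30.4, 63.7]), 73.2)
205 bar (array([ 0.4754, -0.2015]), -16.9, array([20.5, 62.6]), 73.1)
220 bar (array([ 0.4753, -0.2015]), -16.9, array([19.2, 61.6]), 73.1)
14.9 [ 0.46248776 -0.19359676  0.25844697] [-0.26  0.21  0.69  1.92 -0.15  1.07 -0.84] [ 0.15272833  0.64754771 -0.09305599] [-0.03708565  0.00677189  0.01940887]
-76.2433171101589
```

View pics/b.png

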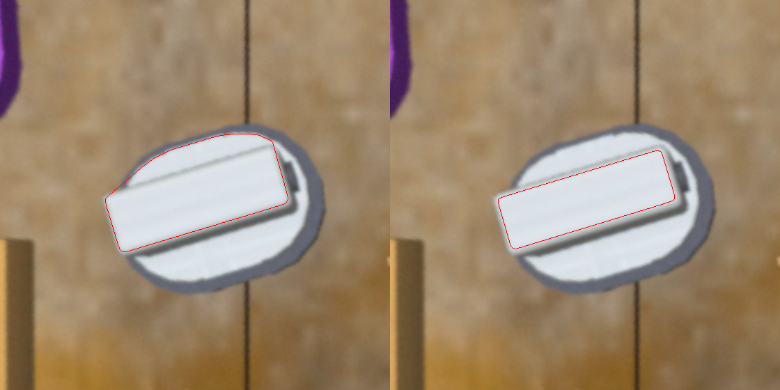

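The bar is at (0.4753, −0.2015), yaw −17°; the purple part is well away at the upper left. Now gripping the bar.

Call:
step_arm([
  [[0.5,-0.2,0,-0.11],[1,-0.4,-2,-0.22],[1.3,-0.6,-4,-0.33],[1.3,-0.6,-6,-0.44],[1.3,-0.6,-9,-0.54],[1.3,-0.6,-12,-0.54],[1.3,-0.6,-12,-0.54],[1.3,-0.6,-12,-0.54]],
])

```text
clock: 15.57
ee_pos: [0.4743, -0.1998, 0.1381]
eef_rot: [-3.106, 0.469, 0.007]
contact_force: [-0.2, -0.2, 0.6]
width: 0.0855
finger_force: 0.0
```

Call:
step_arm([
  [[0,0,-2.5,0],[0,0,-5,0],[0,0,-7.5,0],[0,0,-9,0],[0,0,-9.6,0],[0,0,-9.6,0],[0,0,-9.6,0]],
])

```text
clock: 16.15
ee_pos: [0.4767, -0.2016, 0.0448]
eef_rot: [3.106, -0.472, 0.004]
contact_force: [0.0, 0.4, 0.3]
width: 0.0852
finger_force: 0.0
```

Call:
step_arm([
  [[0,0,0,0],[0,0,0,0],[0,0,0,0],[0,0,0,0],[0,0,0,0],[0,0,0,0],[0,0,0,0],[0,0,0,0],[0,0,0,0]],
], jaw=1)

```text
clock: 16.9
ee_pos: [0.4756, -0.2012, 0.0438]
eef_rot: [-3.105, 0.473, -0.001]
contact_force: [-0.5, 1.0, 6.0]
width: 0.0231
finger_force: 58.5
```

```bash
python3 st.py
```

```text
16.9 [ 0.47564022 -0.2012244   0.0437675 ] [-0.12  0.58  0.59  2.04 -0.52  0.67 -1.07] [-0.53875273  1.03710058  6.01617363] [ 0.11836085  0.23079992 -0.10674144]
-107.32035989680723
```

Call:
step_arm([
  [[0,0,1,0],[0,0,3,0],[0,0,6,0],[0,0,9,0],[0,0,12,0],[0,0,15,0.1],[0,0,18,0.2],[0,0,19,0.3],[0,0,19,0.4],[0,0,19,0.5]],
])

```text
clock: 17.73
ee_pos: [0.4754, -0.2013, 0.2347]
eef_rot: [3.125, 0.318, 0.003]
contact_force: [0.9, -0.0, -1.8]
width: 0.0233
finger_force: 59.3
```

Call:
step_arm([
  [[0.3,1,0,0.12],[0.8,3,0,0.24],[1.5,5,0,0.36],[2.3,7,0,0.48],[3,9,0,0.6],[3.7,11,0,0.72],[4.4,13,0,0.84],[5,15,0,0.96],[5.6,17,0,1.08],[6,18.3,0,1.2]],
])

```text
clock: 18.57
ee_pos: [0.5351, -0.0159, 0.2332]
eef_rot: [-2.397, -2.03, 0.001]
contact_force: [1.0, 1.0, -2.8]
width: 0.0229
finger_force: 59.2
```

Call:
step_arm([
  [[0.2,0.6,0,0.1],[0.6,1.3,0,0.2],[0.6,1.3,-1,0.2],[0.6,1.3,-2,0.2],[0.6,1.3,-3,0.2],[0.6,1.3,-3,0.2],[0.6,1.3,-3,0.2]],
])

```text
clock: 19.15
ee_pos: [0.54, -0.006, 0.2019]
eef_rot: [-2.193, -2.247, 0.004]
contact_force: [-0.1, 0.2, -3.3]
width: 0.0231
finger_force: 59.3
```

```bash
python3 st.py; python3 - <<'E'
from h import *
f=manip.grab_frame("wrist"); cv2.imwrite("pics/w8.png",f["image"])
g=manip.grab_frame("scene")
cv2.imwrite("pics/v8.png",np.hstack([cv2.resize(f["image"],(480,360)),cv2.resize(g["image"][130:290,240:380],(315,360))]))
E
```

```text
19.15 [ 0.54004306 -0.00604433  0.20194111] [-0.32  0.32  0.34  1.88 -0.13  0.97  0.1 ] [-0.05078245  0.19969886 -3.25270304] [-0.02429049 -0.02436519  0.01397793]
1.4080177973514598
```

View pics/v8.png

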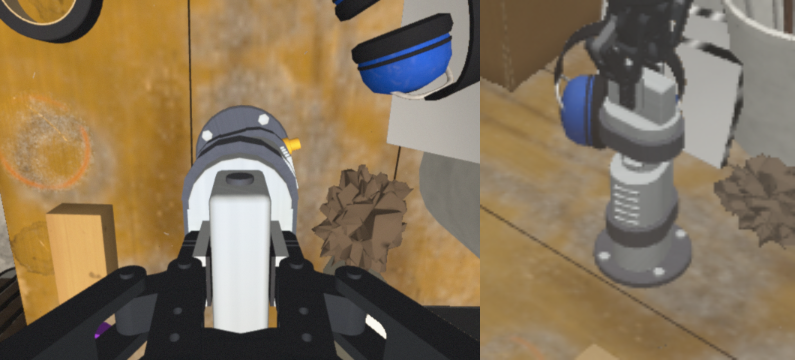

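The head hangs squarely above the stage crown. Lowering it.

Call:
step_arm([
  [[0,0,-0.5,0.01],[0,0,-0.9,0.01],[0,0,-1.2,0.01],[0,0,-1.5,0.01],[0,0,-1.8,0.01],[0,0,-2,0.01],[0,0,-2,0.01]],
])

```text
clock: 19.83
ee_pos: [0.541, -0.0052, 0.1827]
eef_rot: [-2.18, -2.262, 0.001]
contact_force: [0.1, 1.1, -2.0]
width: 0.0235
finger_force: 59.3
```

```bash
python3 st.py
```

```text
19.8333 [ 0.54099924 -0.00520848  0.18274292] [-0.32  0.34  0.34  1.89 -0.14  0.93  0.12] [ 0.08076179  1.12407978 -1.97363814] [ 0.00357622 -0.0348825   0.0154724 ]
2.1212314844954854
```

Call:
step_arm([
  [[0,0,-0.3,0],[0,0,-0.5,0],[0,0,-0.7,0],[0,0,-0.9,0],[0,0,-1,0],[0,0,-1,0]],
])

```text
clock: 20.33
ee_pos: [0.5416, -0.0053, 0.1738]
eef_rot: [2.18, 2.262, 0.001]
contact_force: [-1.4, 0.4, 2.7]
width: 0.0231
finger_force: 60.0
```

Seated. Turning clockwise home.

Call:
step_arm([
  [[0,0,0,-0.1],[0,0,0,-0.2],[0,0,0,-0.3],[0,0,0,-0.4],[0,0,0,-0.5],[0,0,0,-0.6],[0,0,0,-0.7],[0,0,0,-0.7]],
])

```text
clock: 21.0
ee_pos: [0.5422, -0.0051, 0.1738]
eef_rot: [2.825, 1.373, 0.002]
contact_force: [0.2, 0.3, 1.0]
width: 0.0229
finger_force: 59.8
```

Call:
step_arm([
  [[0,0,0,-0.1],[0,0,0,-0.2],[0,0,0,-0.3],[0,0,0,-0.4],[0,0,0,-0.5],[0,0,0,-0.56],[0,0,0,-0.6],[0,0,0,-0.64],[0,0,0,-0.66],[0,0,0,-0.66]],
])

```text
clock: 21.83
ee_pos: [0.5417, -0.0048, 0.1737]
eef_rot: [-3.117, -0.393, -0.001]
contact_force: [-0.4, 1.7, 3.8]
width: 0.0233
finger_force: 60.4
```

```bash
python3 st.py
```

```text
21.8333 [ 0.54169372 -0.00480483  0.17374772] [-0.54  0.4   0.62  1.91 -0.28  0.93 -1.1 ] [-0.42894216  1.71003472  3.8007726 ] [0.15183881 0.25983451 0.33721738]
-75.63199103137606
```

Call:
step_arm([
  [[0,0,0,-0.03],[0,0,0,-0.06],[0,0,0,-0.06],[0,0,0,-0.06]],
])

```text
clock: 22.17
ee_pos: [0.5416, -0.0047, 0.1737]
eef_rot: [3.127, 0.304, 0.001]
contact_force: [-0.8, -0.1, 6.4]
width: 0.023
finger_force: 63.5
```

```bash
python3 st.py
```

```text
22.1667 [ 0.54163066 -0.00469718  0.17373586] [-0.55  0.4   0.63  1.91 -0.29  0.93 -1.15] [-0.75951155 -0.14335875  6.42435505] [0.10955962 0.35108884 1.38776794]
-78.8936346473117
```

1.39 N·m, so it's at the stop. Release, rise and verify.

Call:
step_arm([
  [[0,0,0,0.03],[0,0,0,0.03],[0,0,0,0.03],[0,0,0,0.03],[0,0,0,0.03],[0,0,0,0.03]],
], jaw=0)

```text
clock: 22.67
ee_pos: [0.5413, -0.0054, 0.1732]
eef_rot: [3.123, 0.341, -0.0]
contact_force: [-0.0, -0.8, 0.1]
width: 0.0855
finger_force: 0.0
```

Call:
step_arm([
  [[0,0,2,0],[0,0,5,0],[0,0,8,0],[0,0,11,0],[-1,0,14,0],[-3,0,15,0],[-3,0,15,0],[-3,0,15,0]],
])

```text
clock: 23.33
ee_pos: [0.5113, -0.0051, 0.324]
eef_rot: [-3.121, -0.342, -0.003]
contact_force: [0.3, 1.0, -0.0]
width: 0.0854
finger_force: 0.0
```

```bash
python3 - <<'E'
from h import *
f=manip.grab_frame("wrist")
for t in(205,220,235): print("bar",t,yawfit(f,(.5415,-.005),.206,t,name="pics/h9.png",k=9))
g=manip.grab_frame("scene")
cv2.imwrite("pics/v9.png",np.hstack([cv2.resize(f["image"],(480,360)),cv2.resize(g["image"][130:290,240:380],(315,360))]))
E
python3 st.py
```

```text
bar 205 (array([ 0.5412, -0.0052]), 15.4, array([62.9, 20.6]), 15.5)
bar 220 (array([ 0.5412, -0.0052]), 15.4, array([61.8, 19.6]), 15.4)
bar 235 (array([ 0.5132, -0.0063]), 11.3, array([2.2, 2.5]), 90.0)
23.4333 [ 0.51128499 -0.00486758  0.32264449] [-0.66  0.16  0.69  1.81 -0.11  1.21 -1.28] [-0.04474681 -0.22320643  0.03109357] [ 0.02144522 -0.01419992 -0.00783642]
-77.49554248023067
```

View pics/v9.png

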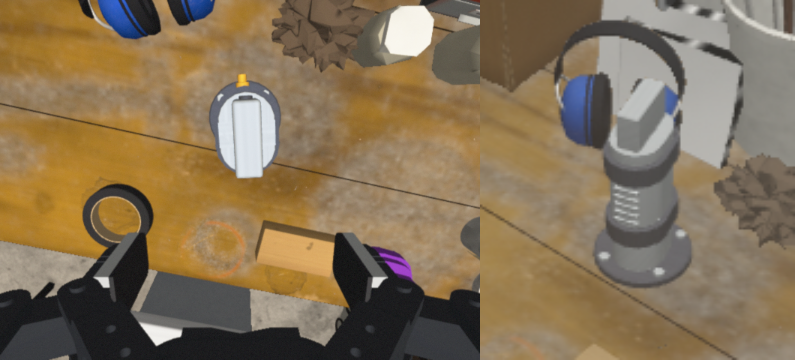

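Head bar yaw is 15.4° at the expected seated height. That is within about 2° of the stage and foot, on the far side of the stop, so it is fully home. The picture shows a straight column with the flats in line. Handing in.

```bash
python3 -c "
from cell import manip; print(manip.job_done())"
```

```text
the job is handed in; nothing more can be done
None
```

The column is built and handed in: the stage went onto the foot first, then the head onto the stage, each seated and turned clockwise to its stop. The flats line up to about 2° by camera, and I did not touch the other items.

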